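# Work the orange bung out of its desiccant canister

### The arm

A 6-joint arm with a two-finger parallel gripper is mounted at the origin on the work surface. World frame = base frame: x ahead of the robot, y to its left, z up, the work surface at z = 0. Lengths are in mm, angles in rad, forces in N, time in s.
With the tool pointing down it reaches from about 400 to 925 mm from the base axis. Payload 12.5 kg.
Tool frame: the origin (TCP) lies midway between the tips of the shut fingers; the grasp point (between the pads) lies 19 mm behind it; z points along the fingers, y is the direction in which the jaws open and shut (so a half turn about z gives the same grasp; the last joint's range is limited). The gripper opens to 95 mm and grips with 3 to 60 N. Pads are 20 mm wide; open, the fingers measure 119 mm over their backs; the gripper's body (75 mm by 180 mm) begins 59 mm behind the grasp point.
Start: joints at [1.048, 0.491, 1.559, -0, 1.092, -0.106], TCP at [253.009, 571.519, 214.661] pointing down, gripper open.
Joint ranges: [-3.1, 3.1], [-0.84, 2.19], [0.05, 2.79], [-1.13, 4.28], [0.06, 2.93], [-2.69, 2.69]. Speed limits (rad/s): [2.22, 2.22, 2.79, 3.14, 3.14, 3.14].

### API

Orientations are given as [roll, pitch, yaw] about the fixed x, y, z axes, in that order (R = Rz(yaw) Ry(pitch) Rx(roll)).
In Python, from cell import env gives the robot as it stands.
- The arm moves only by the tool drive_tool, never from a script. Its argument "increments" is a list of rows, each a list of 2 entries, a list of its own where there are three numbers: the shift along the tool's x, y, z as a fraction of full scale, then the turn, a rotation vector about the tool's x, y, z as a fraction of full scale. In form: [[[x, y, z], [ax, ay, az]], ...]. A call has 1 to 5 rows; each row shifts and turns the commanded pose from where the row before left it, along the tool's axes as they then stand; what a row does not reach is not made up. Full scale, the value 1, is 30 mm for a shift and 0.08 rad for a turn. A row lasts 1/12 s, in which the tool goes at most 41.7 mm and 7.16 degrees, less where a joint would pass 70% of its speed; a pose out of reach is approached as far as the arm can. A call with a number of a shift or a turn outside -1 to 1 is refused whole. A call with a gripper value outside its range is refused whole. "jaw" is the opening, from -1 (shut) to 1 (fully open), so that 0 is half open, set as the call begins (left out, the last holds). The fingers move at their own pace and stop on an object; the grip force is fixed at half the most. Time passes only in rows, so rows that do not move let the fingers close. It gives the time, the measured TCP pose, the force and the opening at its end, in the units of the state.
- env.state(): the state, without advancing time (a new reading comes with each control period).
- env.read_camera(name): name is "side" or "top"; returns a dict with "pixels" (420x560x3 uint8, blue, green, red), "vertical_fov" (degrees; the focal length in pixels is half the picture's height over the tangent of half this angle, whatever the lens; pixels are square), "cx", "cy" (the principal point, pixels), "k1" (the pictures are not rectified: a ray, as slopes to the right and down, at radius r is drawn at 1 + k1 r^2 times it, then the intrinsics apply), "world_to_cam" (4x4, takes a point from world to camera coordinates). Camera axes: x right, y down, z forward; pixel columns grow to the right and rows downward; lengths in mm; the calibration is good to about 2 mm. A picture is of the moment at which its call begins. There is no depth.
- env.job_done(): hands the job in, once; it reports no verdict.
Trained networks look in a picture, given as the dict that the camera call returned (one of the last four; its "shot" number tells which), for a name from the list of things; names that differ only in an ending like _2 or _b are one class to them, and where a whole thing is asked for, a point or a joint stands for the part that bears it (a point fixed in the world has none). Each returns a list of dicts, best first, with "score" (0 to 1); they miss things now and then, are a little off and sometimes report something else, mostly with a low value. They report only what shows in the picture. A call takes as long as a camera call.
- env.boxes_of(target, picture): "point" ([x, y, z] in mm, in world coordinates, good to about 4 mm: the middle of the surface that is visible of it).
- env.tip_of(target, picture): "point" ([x, y, z] in mm, in world coordinates, good to about 4 mm: a listed point, or the origin of a listed thing).
The state is a dict: "t": time; "joints": joint angles; "qvel": joint speeds; "tau": joint torques, N m; "eef_pos": TCP position; "tcp_rot": TCP orientation; "ft_force": force on the tool from outside, world axes, zero at the start; "moment": the same for the moment, N m; "opening": opening from 0.0 (shut) to 1.0 (fully open).
Only numpy, scipy, OpenCV 4.12 (cv2) and the standard library are available. Lean on these libraries where they do the work, as an engineer would, in place of code of your own. Each camera call takes 0.05 s, during which the arm holds its last target.

### The job

The desiccant in the canister with the orange bung is due for a refill: open it. Take the orange bung by its upright grip and, lifting a little as you go and while it is still in the mouth, rock it clearly to your (the robot's) left, then clearly to the right, about twelve degrees each way, so that it walks out instead of being yanked straight up; then stand it upright on the floor of the empty grey tray and let go. Leave the blue bung seated in its own canister.

Things in the scene. Friction and masses are not known exactly. Their poses are not given: they have to be found in the camera images.
- orange_grip (a point): Centre of the orange bung's upright grip bar: 40 mm long (x), 18 thick (y, pinch it so), 38 tall. Bung: z up its axis, 50-100 g, 72 mm tall; this point is 53 above its flat foot (32 wide). Below the bar a round taper, 47 wide at its top, 34.5 tall with a 41 mm bead. Seated, 30 mm of it is in the mouth, this point is 23 above the mouth, bar's x is the canister's x. It may be tilted with the tool.
- orange_canister: Bare-metal can, 86 mm wide, 100 tall, fixed. Origin: centre of underside; the 46 mm mouth is 100 above it. x away from the robot, y to its left (yaw within 0.35). Two sprung catches in the mouth, at +y and -y, hold the bung's bead: a straight pull meets 10-20 N. Tilted 13 deg about x at the mouth, top to +y while raised 5 mm, then to -y while raised 11 mm, the bung is freed; at 22 mm it is out.
- blue_grip (a point): Centre of the grip bar of the blue bung, of the same shape as the orange one, seated in a second, identical canister. To be left alone. Which canister stands where varies.
- tray: Empty grey open tray, 160 x 130 mm (x, y) and 22 mm tall, walls and floor 4 mm thick, fixed to the table. Origin at the centre of its underside; the inner floor is 4 mm above it.

How it is judged:
By the outcome, as a careful person would: the job done as asked, in the order asked, and still so for the second after the job is handed in, with the robot touching nothing.
It also fails if it takes over 48 s, if anything falls off the work surface, if the arm or the gripper's body presses on something with over 40 N, if the wrist force passes 120 N, or if a joint passes its speed limit or range.

## Working session

There is one attempt and no reset: what is moved stays moved. The work goes in short steps, Python scripts to look and compute and a tool call to move; the robot and the scene stay as the last step left them, time stands still between calls to the robot, and variables do not carry over. Pictures are saved under pics/ and viewed, and the job is handed in when it is done.

Besides the shell and the picture viewer there is one more tool, called after "Emit:" as name([rows], argument=value, ...), one row to a line, values as JSON. drive_tool: Moves the arm, as the interface text tells. Its arguments: {"type":"object","properties":{"increments":{"type":"array","items":{"type":"array"}},"jaw":{"type":"number"}},"required":["increments"]}

```bash
ls; mkdir -p pics; python3 - <<'E'
from cell import env
import cv2
s=env.state();print(s)
for n in("side","top"):
    p=env.read_camera(n)
    cv2.imwrite(f"pics/a_{n}.png",p["pixels"])
    print(n,p["vertical_fov"],p["cx"],p["cy"],p["k1"],p["world_to_cam"])
    for t in("orange_grip","blue_grip","orange_canister","tray"):
        print(t,"tip",[(d["point"],d["score"]) for d in env.tip_of(t,p)][:2])
    for t in("orange_grip","blue_grip","tray"):
        print(t,"box",[(d["point"],d["score"]) for d in env.boxes_of(t,p)][:2])
print(env.state()["t"])
E
```

```text
pics
{'t': 0.0, 'joints': array([ 1.04835713e+00,  4.91568071e-01,  1.55946420e+00, -2.37067451e-05,
        1.09165810e+00, -1.05587378e-01]), 'qvel': array([ 0.00038699,  0.00048828, -0.00258273,  0.00034147,  0.00020182,
       -0.00052855]), 'tau': array([-6.23500637e-04, -6.12625122e+01, -2.58183521e+01,  6.92400662e-02,
        4.82576201e-02, -1.35636601e-04]), 'eef_pos': array([252.90900078, 571.28054832, 214.05137105]), 'tcp_rot': array([-3.14049884e+00, -9.47813733e-05,  2.72475173e+00]), 'ft_force': array([0.67481197, 0.00288836, 0.57005673]), 'moment': array([ 0.00141998, -0.00969368,  0.03150734]), 'opening': 0.998866091868367}
side 49.99246210209748 274.0460981846469 206.02240120586345 -0.09301026247405367 [[-8.33390203e-01 -5.52569515e-01 -1.13004957e-02  4.51846641e+02]
 [-4.08638654e-01  6.29821401e-01 -6.60559955e-01  2.84007715e+02]
 [ 3.72122588e-01 -5.45886375e-01 -7.50688247e-01  6.02887965e+02]
 [ 0.00000000e+00  0.00000000e+00  0.00000000e+00  1.00000000e+00]]
orange_grip tip [([568.6, -252.6, 125.2], 0.69)]
blue_grip tip [([539.1, 267.8, 125.5], 0.75)]
orange
[... 190 characters left out ...]
[482.0, -19.2, 5.6], 0.58)]
top 45.19967924977036 275.99063491974425 223.38377080906423 -0.10107636020097528 [[ 1.53168847e-02 -9.99636829e-01  2.21721249e-02 -2.70305138e+01]
 [-9.94974278e-01 -1.74324465e-02 -9.86017064e-02  5.22545543e+02]
 [ 9.89524115e-02 -2.05504230e-02 -9.94879943e-01  8.83849487e+02]
 [ 0.00000000e+00  0.00000000e+00  0.00000000e+00  1.00000000e+00]]
orange_grip tip [([567.7, -253.6, 125.7], 0.76)]
blue_grip tip [([536.5, 274.7, 121.3], 0.65)]
orange_canister tip [([572.9, -255.1, 0.9], 0.68)]
tray tip [([488.1, -17.6, -1.1], 0.65)]
orange_grip box [([567.3, -247.2, 133.4], 0.85)]
blue_grip box [([534.3, 265.1, 126.6], 0.73)]
tray box [([491.4, -21.4, 5.7], 0.6)]
0.8
```

View pics/a_side.png

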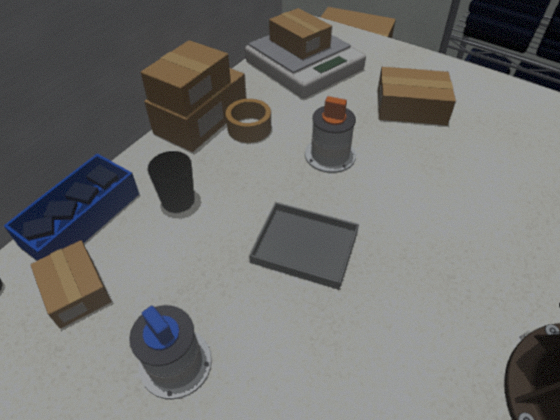

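View pics/a_top.png

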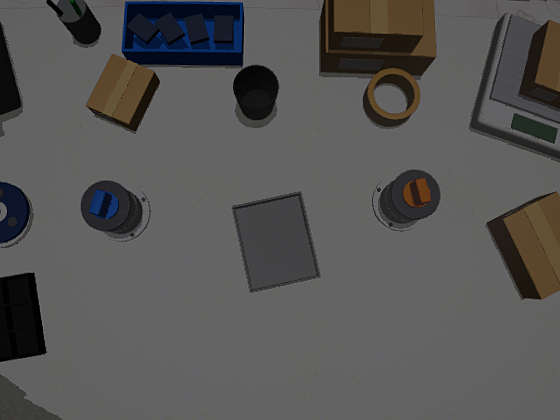

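```bash
python3 - <<'E'
import cv2
im=cv2.imread("pics/a_top.png")
cv2.imwrite("pics/b_top.png",cv2.resize(im[120:240,400:560],None,fx=5,fy=5,interpolation=cv2.INTER_CUBIC))
im=cv2.imread("pics/a_side.png")
h=im[40:200,60:260]
cv2.imwrite("pics/b_side.png",cv2.resize(h,None,fx=3.7,fy=3.7,interpolation=cv2.INTER_CUBIC))
E
```

```text
(no output)
```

The side view shows the orange bung at about (336,110), the blue one at (157,325), and the tray at (306,245). In the top view the orange bung is at (417,192) and the tray at (276,242). Next I need the bar's yaw and a more exact position.

```bash
cat > h.py <<'E'
import numpy as np,cv2
def K(p):
    f=210/np.tan(np.radians(p["vertical_fov"])/2)
    return f
def proj(p,X):
    X=np.atleast_2d(X).astype(float);M=p["world_to_cam"];c=X@M[:3,:3].T+M[:3,3]
    s=c[:,:2]/c[:,2:];r2=(s**2).sum(1,keepdims=True);s=s*(1+p["k1"]*r2)
    return s*K(p)+[p["cx"],p["cy"]]
def back(p,uv,z):
    uv=np.atleast_2d(uv).astype(float);d=(uv-[p["cx"],p["cy"]])/K(p);s=d.copy()
    for _ in range(20): s=d/(1+p["k1"]*(s**2).sum(1,keepdims=True))
    M=p["world_to_cam"];R=M[:3,:3];o=-R.T@M[:3,3]
    w=np.c_[s,np.ones(len(s))]@R
    return o+w*((z-o[2])/w[:,2])[:,None]
E
python3 - <<'E'
from cell import env
import cv2,numpy as np
from h import *
p=env.read_camera("top");im=p["pixels"].copy()
hsv=cv2.cvtColor(im,cv2.COLOR_BGR2HSV)
c=hsv[150:230,370:470]
m=((c[...,0]<14)&(c[...,1]>170))
print(m.sum(),np.percentile(c[...,2][m],[5,25,50,75,95]))
for th in (0,120,150,170,190):
    mm=(m&(c[...,2]>th)).astype(np.uint8)
    n,l,st,ce=cv2.connectedComponentsWithStats(mm)
    if n<2: continue
    k=1+np.argmax(st[1:,4]);ys,xs=np.where(l==k)
    W=back(p,np.c_[xs+370,ys+150],142)
    r=cv2.minAreaRect(W[:,:2].astype(np.float32)); print(th,st[k,4],r)
cv2.imwrite("pics/c_top.png",cv2.resize(im[150:240,360:480],None,fx=6,fy=6,interpolation=cv2.INTER_CUBIC))
# tray
c2=back(p,[[233,206],[300,193],[319,277],[250,291]],22);print("tray corners",c2.round(1),c2.mean(0))
E
```

```text
218 [ 73.    88.25 100.   102.   108.  ]
0 142 ((569.8248901367188, -252.1197967529297), (38.702850341796875, 18.383737564086914), 14.624333381652832)
tray corners [[553.7  60.   22. ]
 [579.8 -61.5  22. ]
 [427.7 -97.4  22. ]
 [400.9  26.1  22. ]] [490.5406092  -18.19693358  22.        ]
```

View pics/c_top.png

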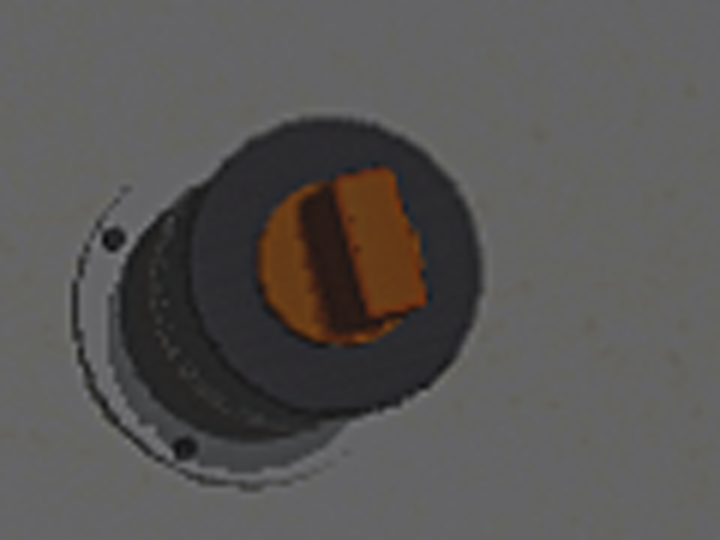

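```bash
cat > plan.py <<'E'
import numpy as np,json,sys
from scipy.spatial.transform import Rotation as Ro, Slerp
def steps(p,R,tp,TR,n,cum=True,dec=2):
    """n rows from (p,R) to (tp,TR), straight line + slerp, rounded w/ feedback"""
    p=np.array(p,float);p0=p.copy();sl=Slerp([0,1],Ro.concatenate([R,TR]));out=[]
    for i in range(1,n+1):
        a=i/n;q=p0+a*(np.array(tp)-p0);Q=sl(a)
        s=np.round(R.inv().apply(q-p)/30,dec);w=np.round((R.inv()*Q).as_rotvec()/.08,dec)
        s=s+0.;w=w+0.
        if abs(s).max()>1 or abs(w).max()>1: print("LIMIT",s,w)
        p=p+R.apply(s*30);R=R*Ro.from_rotvec(w*.08);out.append([s.tolist(),w.tolist()])
    return out,p,R
def show(o):
    for i in range(0,len(o),5): print(json.dumps(o[i:i+5]))
def D(yaw,tilt=0): # tilt>0: top to canister +y
    return Ro.from_euler('z',yaw)*Ro.from_euler('x',-tilt)*Ro.from_euler('x',np.pi)
E
python3 - <<'E'
from plan import *
o,p,R=steps([253.0,571.5,214.7],D(2.7248),[569,-252.5,200],D(0.25),32)
show(o);print(p,R.as_euler('xyz'))
E
```

```text
[[[-0.65, -0.65, 0.02], [0.0, 0.0, 0.97]], [[-0.7, -0.6, 0.01], [0.0, 0.0, 0.96]], [[-0.74, -0.55, 0.02], [0.0, 0.0, 0.97]], [[-0.78, -0.48, 0.01], [0.0, 0.0, 0.97]], [[-0.81, -0.42, 0.02], [0.0, 0.0, 0.96]]]
[[[-0.85, -0.36, 0.01], [0.0, 0.0, 0.97]], [[-0.87, -0.3, 0.02], [0.0, 0.0, 0.97]], [[-0.89, -0.22, 0.01], [0.0, 0.0, 0.96]], [[-0.91, -0.15, 0.02], [0.0, 0.0, 0.97]], [[-0.91, -0.09, 0.01], [0.0, 0.0, 0.97]]]
[[[-0.92, -0.01, 0.02], [0.0, 0.0, 0.96]], [[-0.92, 0.06, 0.01], [0.0, 0.0, 0.97]], [[-0.91, 0.13, 0.02], [0.0, 0.0, 0.97]], [[-0.9, 0.19, 0.01], [0.0, 0.0, 0.96]], [[-0.88, 0.27, 0.02], [0.0, 0.0, 0.97]]]
[[[-0.86, 0.34, 0.01], [0.0, 0.0, 0.97]], [[-0.82, 0.39, 0.02], [0.0, 0.0, 0.96]], [[-0.8, 0.47, 0.02], [0.0, 0.0, 0.97]], [[-0.75, 0.52, 0.01], [0.0, 0.0, 0.97]], [[-0.72, 0.58, 0.02], [0.0, 0.0, 0.96]]]
[[[-0.67, 0.63, 0.01], [0.0, 0.0, 0.97]], [[-0.61, 0.68, 0.02], [0.0, 0.0, 0.97]], [[-0.56, 0.73, 0.01], [0.0, 0.0, 0.96]], [[-0.51, 0.77, 0.02], [0.0, 0.0, 0.97]], [[-0.44, 0.81, 0.01], [0.0, 0.0, 0.97]]]
[[[-0.38, 0.83, 0.02], [0.0, 0.0, 0.96]], [[-0.31, 0.87, 0.01], [0.0, 0.0, 0.97]], [[-0.25, 0.88, 0.02], [0.0, 0.0, 0.97]], [[-0.18, 0.91, 0.01], [0.0, 0.0, 0.96]], [[-0.1, 0.91, 0.02], [0.0, 0.0, 0.97]]]
[[[-0.04, 0.92, 0.01], [0.0, 0.0, 0.97]], [[0.04, 0.92, 0.02], [0.0, 0.0, 0.97]]]
[ 569.10763131 -252.61872552  200.        ] [3.14159265 0.         0.2496    ]
```

Emit:
drive_tool([
  [[-0.65,-0.65,0],[0,0,0.97]],
  [[-0.7,-0.6,0],[0,0,0.97]],
  [[-0.74,-0.55,0],[0,0,0.97]],
  [[-0.78,-0.48,0],[0,0,0.97]],
  [[-0.81,-0.42,0],[0,0,0.97]],
], jaw=1)

```text
t: 1.27
eef_pos: [302.5, 441.7, 214.7]
tcp_rot: [3.141, -0.0, 2.333]
ft_force: [0.5, 0.5, 0.7]
opening: 0.999
```

Emit:
drive_tool([
  [[-0.85,-0.36,0],[0,0,0.97]],
  [[-0.87,-0.3,0],[0,0,0.97]],
  [[-0.89,-0.22,0],[0,0,0.97]],
  [[-0.91,-0.15,0],[0,0,0.97]],
  [[-0.91,-0.09,0],[0,0,0.97]],
])

```text
t: 1.68
eef_pos: [351.7, 312.8, 214.8]
tcp_rot: [3.141, -0.0, 1.945]
ft_force: [0.8, -0.8, -0.7]
opening: 1.003
```

Emit:
drive_tool([
  [[-0.92,0,0],[0,0,0.97]],
  [[-0.92,0.06,0],[0,0,0.97]],
  [[-0.91,0.13,0],[0,0,0.97]],
  [[-0.9,0.19,0],[0,0,0.97]],
  [[-0.88,0.27,0],[0,0,0.97]],
])

```text
t: 2.1
eef_pos: [400.9, 183.8, 214.8]
tcp_rot: [3.141, -0.0, 1.557]
ft_force: [1.3, 0.1, 0.3]
opening: 1.001
```

Emit:
drive_tool([
  [[-0.86,0.34,0],[0,0,0.97]],
  [[-0.82,0.4,0],[0,0,0.97]],
  [[-0.8,0.47,0],[0,0,0.97]],
  [[-0.75,0.52,0],[0,0,0.97]],
  [[-0.72,0.58,0],[0,0,0.97]],
])

```text
t: 2.52
eef_pos: [450.2, 54.7, 214.8]
tcp_rot: [3.141, -0.0, 1.169]
ft_force: [0.7, 0.1, -0.9]
opening: 1.001
```

Emit:
drive_tool([
  [[-0.67,0.63,0],[0,0,0.97]],
  [[-0.61,0.68,0],[0,0,0.97]],
  [[-0.56,0.73,0],[0,0,0.97]],
  [[-0.51,0.77,0],[0,0,0.97]],
  [[-0.44,0.81,0],[0,0,0.97]],
])

```text
t: 2.93
eef_pos: [498.8, -74.4, 214.8]
tcp_rot: [3.141, -0.0, 0.781]
ft_force: [0.4, -0.1, 0.8]
opening: 1.001
```

```bash
python3 - <<'E'
from cell import env
from plan import *
from h import *
p=env.read_camera("side");im=p["pixels"].copy()
c=np.array([569.,-252.5,123.]);y=.25
R=Ro.from_euler('z',y).as_matrix()
co=np.array([[a*20,b*9,d*19] for d in(-1,1) for a,b in((-1,-1),(1,-1),(1,1),(-1,1))])@R.T+c
uv=proj(p,co)
x0,y0=300,70
big=cv2.resize(im[y0:y0+110,x0:x0+70],None,fx=5,fy=5,interpolation=cv2.INTER_CUBIC)
for k in(0,4): cv2.polylines(big,[((uv[k:k+4]-[x0-.5,y0-.5])*5).astype(np.int32)],True,(0,255,0) if k else (255,0,0),1)
a=np.linspace(0,6.28,60);ring=np.c_[23*np.cos(a),23*np.sin(a),0*a]+[569,-252.5,100]
ring2=np.c_[43*np.cos(a),43*np.sin(a),0*a]+[569,-252.5,100]
for r in(ring,ring2): cv2.polylines(big,[((proj(p,r)-[x0-.5,y0-.5])*5).astype(np.int32)],True,(255,255,0),1)
cv2.imwrite("pics/d_side.png",big)
s=env.state();print(s["eef_pos"],s["tcp_rot"],s["joints"])
o,pp,RR=steps(s["eef_pos"],Ro.from_euler('xyz',s["tcp_rot"]),[569,-252.5,200],D(0.25),7);show(o);print(pp)
E
```

```text
[500.74337007 -77.92771061 214.73465785] [ 3.13940296e+00 -3.26118589e-04  7.73685742e-01] [-2.84366589e-01  3.22831792e-01  1.84462315e+00 -9.56375171e-04
  9.72069837e-01  5.13282540e-01]
[[[-0.35, 0.82, 0.07], [0.0, 0.0, 0.94]], [[-0.28, 0.85, 0.07], [0.01, 0.0, 0.93]], [[-0.23, 0.86, 0.07], [0.0, 0.0, 0.94]], [[-0.15, 0.88, 0.08], [0.0, -0.01, 0.93]], [[-0.09, 0.89, 0.07], [0.01, 0.0, 0.94]]]
[[[-0.03, 0.89, 0.07], [0.0, 0.0, 0.93]], [[0.05, 0.89, 0.07], [0.01, 0.0, 0.94]]]
[ 569.10625871 -252.40142311  199.95232465]
```

View pics/d_side.png

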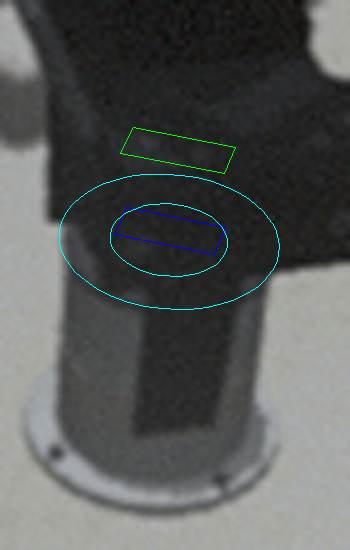

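The gripper hides the can in that picture, so I'll draw the same outline over the first pictures instead.

```bash
python3 - <<'E'
from cell import env
from plan import *
from h import *
out=[]
for n,x0,y0 in(("side",300,80),("top",365,155)):
    p=env.read_camera(n);im=cv2.imread(f"pics/a_{n}.png")
    im=cv2.convertScaleAbs(im,alpha=1.5)
    c=np.array([569.,-252.5,123.]);y=.25
    R=Ro.from_euler('z',y).as_matrix()
    co=np.array([[a*20,b*9,d*19] for d in(-1,1) for a,b in((-1,-1),(1,-1),(1,1),(-1,1))])@R.T+c
    uv=proj(p,co)
    big=cv2.resize(im[y0:y0+80,x0:x0+80],None,fx=5,fy=5,interpolation=cv2.INTER_CUBIC)
    cv2.polylines(big,[((uv[4:]-[x0-.5,y0-.5])*5).astype(np.int32)],True,(0,255,0),1)
    a=np.linspace(0,6.28,60)
    for r,z in((23.5,104.5),(43,100)):
        cv2.polylines(big,[((proj(p,np.c_[r*np.cos(a),r*np.sin(a),0*a]+[569,-252.5,z])-[x0-.5,y0-.5])*5).astype(np.int32)],True,(255,255,0),1)
    out.append(big)
cv2.imwrite("pics/e.png",np.hstack(out))
E
```

```text
(no output)
```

View pics/e.png

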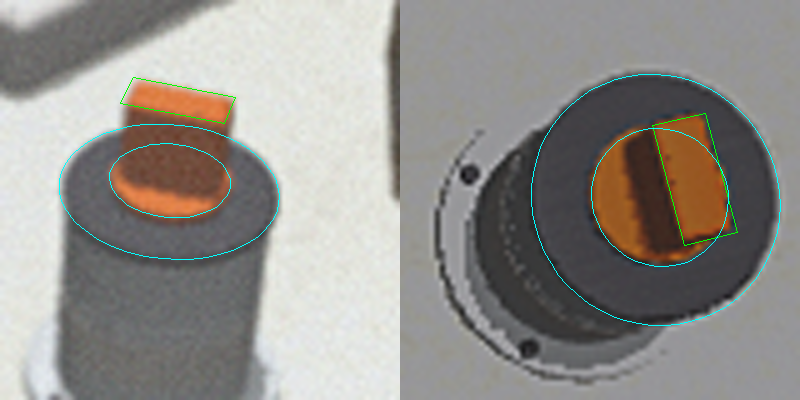

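Both outlines match: within about 1 px in the top view and about 1 px high in the side view. The pose is (569, -252), yaw 0.25.

Emit:
drive_tool([
  [[-0.35,0.82,0.07],[0,0,0.94]],
  [[-0.28,0.85,0.07],[0,0,0.94]],
  [[-0.23,0.86,0.07],[0,0,0.94]],
  [[-0.15,0.88,0.07],[0,0,0.93]],
  [[-0.09,0.89,0.07],[0,0,0.93]],
])

```text
t: 3.5
eef_pos: [548.9, -197.1, 204.2]
tcp_rot: [-3.141, -0.0, 0.409]
ft_force: [-0.9, 0.9, 0.6]
opening: 1.0
```

Emit:
drive_tool([
  [[-0.03,0.89,0.07],[0,0,0.93]],
  [[0.05,0.87,0.07],[0,0,0.94]],
  [[0,0,0],[0,0,0]],
  [[0,0,0],[0,0,0]],
])

```text
t: 3.83
eef_pos: [568.4, -245.8, 199.4]
tcp_rot: [-3.141, 0.001, 0.262]
ft_force: [-0.2, 0.9, -0.4]
opening: 1.005
```

```bash
python3 - <<'E'
from cell import env
from plan import *
s=env.state();print(s["t"],s["eef_pos"],s["tcp_rot"],s["joints"])
o,pp,RR=steps(s["eef_pos"],Ro.from_euler('xyz',s["tcp_rot"]),[569,-252.2,109],D(0.25),5);show(o);print(pp)
E
```

```text
3.8333 [ 568.36052505 -245.77389177  199.36945003] [-3.14058932e+00  6.29852978e-04  2.61948978e-01] [-5.14890118e-01  4.98008211e-01  1.59090656e+00  3.15149208e-04
  1.05383044e+00  7.93801628e-01]
[[[-0.01, 0.04, 0.6], [0.0, 0.0, 0.03]], [[0.0, 0.05, 0.6], [0.0, 0.0, 0.03]], [[-0.01, 0.04, 0.61], [-0.01, 0.0, 0.03]], [[-0.01, 0.04, 0.6], [0.0, 0.01, 0.03]], [[0.0, 0.04, 0.6], [0.0, 0.0, 0.03]]]
[ 569.03606553 -252.04757781  109.06567944]
```

Emit:
drive_tool([
  [[0,0.05,0.6],[0,0,0.03]],
  [[0,0.04,0.6],[0,0,0.03]],
  [[0,0.04,0.6],[0,0,0.03]],
  [[0,0.04,0.6],[0,0,0.03]],
  [[0,0.04,0],[0,0,0.03]],
])

```text
t: 4.25
eef_pos: [568.6, -249.8, 125.3]
tcp_rot: [-3.138, 0.004, 0.252]
ft_force: [-0.5, 0.2, -0.4]
opening: 1.002
```

Emit:
drive_tool([
  [[0,0,0],[0,0,0]],
  [[0,0,0],[0,0,0]],
])

```text
t: 4.42
eef_pos: [570.5, -251.5, 129.1]
tcp_rot: [3.141, -0.001, 0.25]
ft_force: [-0.6, -0.3, -0.1]
opening: 1.002
```

```bash
python3 - <<'E'
from cell import env
from plan import *
s=env.state();print(s["t"],s["eef_pos"],s["tcp_rot"])
o,pp,RR=steps(s["eef_pos"],Ro.from_euler('xyz',s["tcp_rot"]),[569,-252.2,109],D(0.25),2);show(o);print(pp)
E
```

```text
4.4167 [ 570.47577147 -251.5453557   129.14380107] [ 3.14094281e+00 -8.71845067e-04  2.50492643e-01]
[[[-0.03, 0.0, 0.34], [0.0, -0.01, 0.0]], [[-0.02, 0.01, 0.33], [0.01, 0.0, 0.01]]]
[ 569.10949242 -252.21808784  109.0431764 ]
```

Emit:
drive_tool([
  [[-0.03,0,0.3],[0,0,0]],
  [[-0.02,0.01,0.3],[0,0,0]],
  [[0,0,0],[0,0,0]],
  [[0,0,0],[0,0,0]],
])

```text
t: 4.75
eef_pos: [568.4, -252.8, 109.4]
tcp_rot: [-3.141, 0.001, 0.249]
ft_force: [-0.2, -0.5, -0.0]
opening: 1.003
```

Emit:
drive_tool([
  [[0,0,0],[0,0,0]],
  [[0,0,0],[0,0,0]],
  [[0,0,0],[0,0,0]],
  [[0,0,0],[0,0,0]],
  [[0,0,0],[0,0,0]],
], jaw=-1)

```text
t: 5.17
eef_pos: [568.8, -253.0, 110.1]
tcp_rot: [3.141, -0.0, 0.249]
ft_force: [0.6, -1.3, -0.5]
opening: 0.708
```

Emit:
drive_tool([
  [[0,0,0],[0,0,0]],
  [[0,0,0],[0,0,0]],
  [[0,0,0],[0,0,0]],
  [[0,0,0],[0,0,0]],
  [[0,0,0],[0,0,0]],
])

```text
t: 5.58
eef_pos: [568.7, -252.9, 109.9]
tcp_rot: [-3.141, -0.0, 0.249]
ft_force: [-0.3, 0.6, -0.1]
opening: 0.357
```

```bash
python3 - <<'E'
from cell import env
import cv2
s=env.state();print(s["t"],s["eef_pos"],s["tcp_rot"],s["ft_force"],s["moment"],s["opening"])
for n in("side","top"):
    p=env.read_camera(n);cv2.imwrite(f"pics/f_{n}.png",p["pixels"])
E
```

```text
5.5833 [ 568.74512223 -252.89385805  109.88949138] [-3.14148030e+00 -2.49378636e-05  2.48780971e-01] [-0.34008785  0.58656128 -0.0553012 ] [-0.07451455  0.14795496 -0.00746387] 0.3567209460324717
```

View pics/f_side.png

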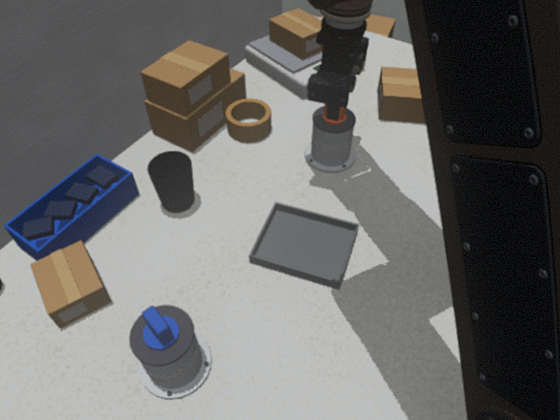

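The fingers are around the bar, at about (337,112) in the side view, and still closing.

Emit:
drive_tool([
  [[0,0,0],[0,0,0]],
  [[0,0,0],[0,0,0]],
  [[0,0,0],[0,0,0]],
  [[0,0,0],[0,0,0]],
])

```text
t: 6.02
eef_pos: [569.0, -253.1, 110.1]
tcp_rot: [3.141, -0.001, 0.249]
ft_force: [1.3, -0.9, 1.4]
opening: 0.188
```

```bash
python3 - <<'E'
from cell import env
from plan import *
s=env.state();print(s["t"],s["eef_pos"],s["tcp_rot"],s["ft_force"],s["moment"],s["opening"])
yaw=.249
p=np.array([568.7,-252.9,109.9]);R=D(yaw)
m=np.array([p[0],p[1],100.])
def tgt(t,r): # tilt deg, raise mm
    Q=D(yaw,np.radians(t));ax=Q.apply([0,0,-1]);return m+ax*(9.9+r),Q
seq=[((7,2.5),2),((13,5),2),]
for (t,r),n in seq:
    q,Q=tgt(t,r);o,p,R=steps(p,R,q,Q,n);show(o)
print("--")
for (t,r),n in [((6,6.5),2),((0,8),2),((-6,9.5),2),((-13,11),2)]:
    q,Q=tgt(t,r);o,p,R=steps(p,R,q,Q,n);show(o)
E
```

```text
6.0167 [ 568.99586343 -253.10164828  110.05176287] [ 3.14107565e+00 -5.89974447e-04  2.48748108e-01] [ 1.31918576 -0.94931017  1.41167381] [-0.35588856 -0.10000729 -0.00918277] 0.1882149168640715
[[[0.0, -0.03, -0.04], [-0.76, 0.0, 0.0]], [[0.0, -0.02, -0.04], [-0.77, 0.0, 0.0]]]
[[[0.0, -0.02, -0.04], [-0.65, 0.0, 0.0]], [[0.0, -0.03, -0.04], [-0.66, 0.0, 0.0]]]
--
[[[0.0, 0.03, -0.02], [0.77, 0.0, 0.0]], [[0.0, 0.04, -0.03], [0.76, 0.0, 0.0]]]
[[[0.0, 0.03, -0.02], [0.66, 0.0, 0.0]], [[0.0, 0.03, -0.03], [0.65, 0.0, 0.0]]]
[[[0.0, 0.03, -0.02], [0.65, 0.0, 0.0]], [[0.0, 0.03, -0.03], [0.66, 0.0, 0.0]]]
[[[0.0, 0.04, -0.02], [0.76, 0.0, 0.0]], [[0.0, 0.05, -0.03], [0.77, 0.0, 0.0]]]
```

Gripped: the opening reads 17.9 mm. Now I rock it left about 13° while raising 5 mm.

Emit:
drive_tool([
  [[0,-0.02,-0.04],[-0.57,0,0]],
  [[0,-0.02,-0.03],[-0.57,0,0]],
  [[0,-0.02,-0.03],[-0.57,0,0]],
  [[0,-0.02,-0.03],[-0.57,0,0]],
  [[0,-0.02,-0.03],[-0.57,0,0]],
])

```text
t: 6.43
eef_pos: [567.8, -249.6, 114.3]
tcp_rot: [2.912, -0.0, 0.249]
ft_force: [0.1, -6.3, -3.4]
opening: 0.188
```

Emit:
drive_tool([
  [[0,0,0],[0,0,0]],
  [[0,0,0],[0,0,0]],
  [[0,0,0],[0,0,0]],
])

```text
t: 6.68
eef_pos: [567.8, -249.5, 114.5]
tcp_rot: [2.915, -0.0, 0.248]
ft_force: [-1.6, 1.9, 3.8]
opening: 0.19
```

```bash
cat > st.py <<'E'
from cell import env
from plan import *
s=env.state();R=Ro.from_euler('xyz',s["tcp_rot"]);yaw=.249
ax=Ro.from_euler('z',-yaw).apply(R.apply([0,0,-1]))
m=np.array([568.9,-253.,100.]);d=s["eef_pos"]-m
dl=Ro.from_euler('z',-yaw).apply(d)
print("t",s["t"],"pos",s["eef_pos"].round(2),"F",s["ft_force"].round(1),"M",s["moment"].round(2),"op",round(s["opening"]*95,1))
print("tiltdeg to +y",np.degrees(np.arctan2(ax[1],ax[2])).round(2),"x",np.degrees(np.arcsin(ax[0])).round(2),
 "raise",round(dl@ax-10,2),"lateral of mouth pt",(dl-ax*dl[2]/ax[2]).round(2))
E
python3 st.py; python3 - <<'E'
from cell import env
import cv2
p=env.read_camera("side");cv2.imwrite("pics/g.png",cv2.resize(p["pixels"][50:190,270:410],None,fx=4,fy=4,interpolation=cv2.INTER_CUBIC))
E
```

```text
t 6.6833 pos [ 567.83 -249.51  114.54] F [-1.6  1.9  3.8] M [ 0.32  0.35 -0.06] op 18.1
tiltdeg to +y 12.96 x 0.01 raise 4.99 lateral of mouth pt [-0.18  0.3   0.  ]
```

View pics/g.png

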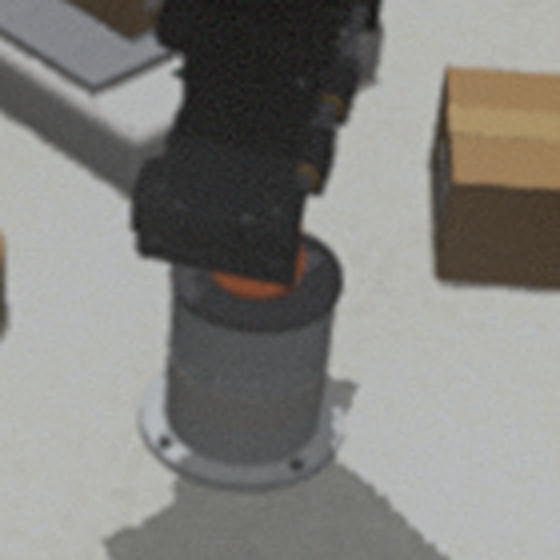

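Tilt measures 13.0° to the left at a 5 mm raise, and the picture shows the gripper leaning left with the bung still in the mouth. Next it goes right, rising to 11 mm.

Emit:
drive_tool([
  [[0,0.03,-0.02],[0.57,0,0]],
  [[0,0.03,-0.02],[0.57,0,0]],
  [[0,0.03,-0.02],[0.57,0,0]],
  [[0,0.03,-0.02],[0.57,0,0]],
  [[0,0.02,-0.02],[0.57,0,0]],
])

```text
t: 7.15
eef_pos: [569.1, -253.2, 118.3]
tcp_rot: [-3.138, -0.001, 0.249]
ft_force: [0.8, -1.0, 0.6]
opening: 0.186
```

Emit:
drive_tool([
  [[0,0.02,-0.02],[0.57,0,0]],
  [[0,0.03,-0.02],[0.57,0,0]],
  [[0,0.03,-0.02],[0.57,0,0]],
  [[0,0.03,-0.02],[0.57,0,0]],
  [[0,0.04,-0.03],[0.57,0,0]],
])

```text
t: 7.57
eef_pos: [570.4, -258.7, 120.8]
tcp_rot: [-2.912, -0.002, 0.249]
ft_force: [1.7, -2.8, -2.4]
opening: 0.188
```

Emit:
drive_tool([
  [[0,0,0],[0,0,0]],
  [[0,0,0],[0,0,0]],
  [[0,0,0],[0,0,0]],
])

```text
t: 7.82
eef_pos: [570.0, -258.5, 120.5]
tcp_rot: [-2.916, -0.0, 0.249]
ft_force: [1.6, -5.6, -2.2]
opening: 0.192
```

```bash
python3 st.py; python3 - <<'E'
from cell import env
import cv2
p=env.read_camera("side");cv2.imwrite("pics/i.png",cv2.resize(p["pixels"][50:190,270:410],None,fx=4,fy=4,interpolation=cv2.INTER_CUBIC))
from plan import *
s=env.state();R=Ro.from_euler('xyz',s["tcp_rot"])
print(env.state()["joints"])
# straighten
o,p1,R1=steps(s["eef_pos"],R,[568.9,-253,100+9.9+16],D(.249),5);show(o)
E
```

```text
t 7.8167 pos [ 570.02 -258.5   120.5 ] F [ 1.6 -5.6 -2.2] M [-1.52 -0.04  0.07] op 18.2
tiltdeg to +y -12.94 x -0.01 raise 11.23 lateral of mouth pt [-0.27 -0.89  0.  ]
[-0.59627713  0.65195958  1.5505584   0.16621671  1.11436973  0.63886298]
[[[0.0, -0.04, -0.03], [-0.56, 0.0, 0.0]], [[0.0, -0.05, -0.02], [-0.57, 0.0, 0.0]], [[0.0, -0.04, -0.03], [-0.56, 0.0, 0.0]], [[0.01, -0.04, -0.03], [-0.56, 0.0, 0.0]], [[0.0, -0.04, -0.04], [-0.57, 0.0, 0.0]]]
```

View pics/i.png

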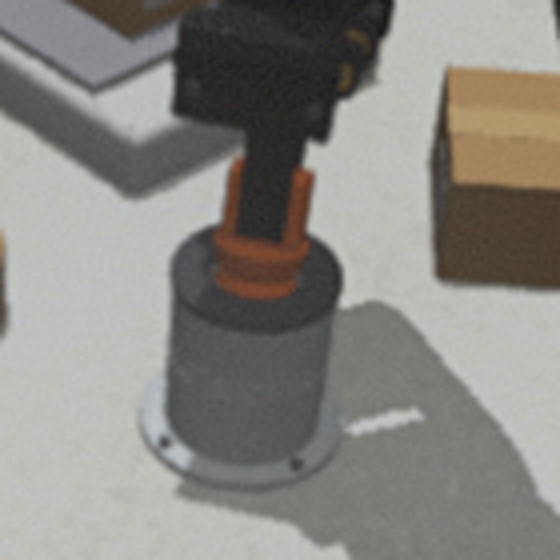

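Tilt is now 12.9° to the right at 11 mm, and the bung is walking out, its bead showing. Next I straighten it, then lift.

Emit:
drive_tool([
  [[0,-0.04,-0.03],[-0.57,0,0]],
  [[0,-0.04,-0.03],[-0.57,0,0]],
  [[0,-0.04,-0.03],[-0.57,0,0]],
  [[0,-0.04,-0.03],[-0.57,0,0]],
  [[0,-0.04,-0.03],[-0.56,0,0]],
])

```text
t: 8.28
eef_pos: [568.5, -251.8, 126.3]
tcp_rot: [3.14, -0.0, 0.25]
ft_force: [1.3, -0.4, -1.4]
opening: 0.185
```

Emit:
drive_tool([
  [[0,0,-0.1],[0,0,0]],
  [[0,0,-0.1],[0,0,0]],
  [[0,0,-0.2],[0,0,0]],
  [[0,0,-0.3],[0,0,0]],
  [[0,0,-0.4],[0,0,0]],
])

```text
t: 8.7
eef_pos: [568.5, -253.0, 159.4]
tcp_rot: [-3.139, 0.001, 0.248]
ft_force: [-0.3, -1.0, -1.4]
opening: 0.186
```

Emit:
drive_tool([
  [[0,0,-0.6],[0,0,0]],
  [[0,0,-0.6],[0,0,0]],
  [[0,0,-0.4],[0,0,0]],
  [[0,0,0],[0,0,0]],
  [[0,0,0],[0,0,0]],
])

```text
t: 9.12
eef_pos: [568.8, -253.2, 207.7]
tcp_rot: [-3.141, -0.001, 0.248]
ft_force: [-0.3, 0.6, -2.1]
opening: 0.189
```

```bash
python3 st.py; python3 - <<'E'
from cell import env
import cv2
for n in("side","top"):
    p=env.read_camera(n);cv2.imwrite(f"pics/j_{n}.png",p["pixels"])
    print([(d["point"],d["score"]) for d in env.tip_of("tray",p)][:1],[(d["point"],d["score"]) for d in env.tip_of("orange_grip",p)][:1])
E
```

```text
t 9.1167 pos [ 568.76 -253.16  207.67] F [-0.3  0.6 -2.1] M [-0.08  0.16 -0.02] op 18.0
tiltdeg to +y -0.02 x -0.06 raise 97.68 lateral of mouth pt [-0.07 -0.08  0.  ]
[([488.0, -18.6, 1.7], 0.62)] [([568.4, -250.4, 221.3], 0.88)]
[([488.7, -18.2, -2.3], 0.56)] []
```

View pics/j_side.png

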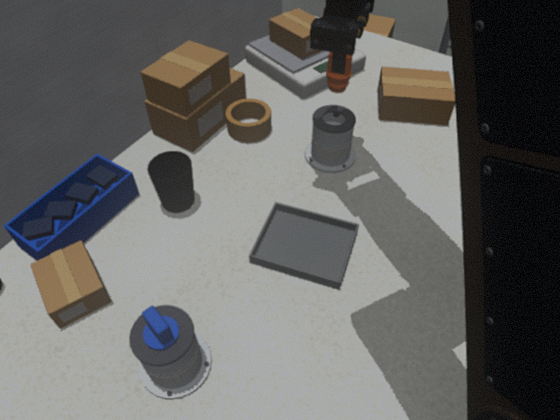

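The bung is out, at about (338,75) in the side view, and the canister is empty. Next stop is the tray centre, (489, -18).

```bash
python3 - <<'E'
from plan import *
o,p,R=steps([568.8,-253.2,207.7],D(.248),[489,-18.3,130],D(.248),12);show(o);print(p)
E
```

```text
[[[-0.05, -0.69, 0.22], [0.0, 0.0, 0.0]], [[-0.06, -0.68, 0.21], [0.0, 0.0, 0.0]], [[-0.05, -0.69, 0.22], [0.0, 0.0, 0.0]], [[-0.06, -0.69, 0.21], [0.0, 0.0, 0.0]], [[-0.05, -0.68, 0.22], [0.0, 0.0, 0.0]]]
[[[-0.06, -0.69, 0.21], [0.0, 0.0, 0.0]], [[-0.05, -0.69, 0.22], [0.0, 0.0, 0.0]], [[-0.06, -0.69, 0.22], [0.0, 0.0, 0.0]], [[-0.05, -0.68, 0.21], [0.0, 0.0, 0.0]], [[-0.06, -0.69, 0.22], [0.0, 0.0, 0.0]]]
[[[-0.05, -0.69, 0.21], [0.0, 0.0, 0.0]], [[-0.06, -0.68, 0.22], [0.0, 0.0, 0.0]]]
[488.9266688  -18.42323164 130.        ]
```

Emit:
drive_tool([
  [[-0.05,-0.3,0],[0,0,0]],
  [[-0.05,-0.6,0.1],[0,0,0]],
  [[-0.05,-0.7,0.2],[0,0,0]],
  [[-0.06,-0.7,0.2],[0,0,0]],
  [[-0.06,-0.7,0.2],[0,0,0]],
])

```text
t: 9.83
eef_pos: [537.9, -166.2, 185.7]
tcp_rot: [-3.14, 0.0, 0.249]
ft_force: [0.5, -0.3, -1.1]
opening: 0.188
```

Emit:
drive_tool([
  [[-0.06,-0.7,0.2],[0,0,0]],
  [[-0.06,-0.7,0.2],[0,0,0]],
  [[-0.06,-0.7,0.2],[0,0,0]],
  [[-0.06,-0.7,0.2],[0,0,0]],
  [[-0.06,-0.7,0.2],[0,0,0]],
])

```text
t: 10.25
eef_pos: [503.2, -66.6, 155.9]
tcp_rot: [-3.141, 0.0, 0.249]
ft_force: [1.1, 0.3, -2.0]
opening: 0.185
```

Emit:
drive_tool([
  [[-0.05,-0.7,0.2],[0,0,0]],
  [[-0.05,-0.6,0.2],[0,0,0]],
  [[0,-0.4,0.2],[0,0,0]],
  [[0,0,0],[0,0,0]],
  [[0,0,0],[0,0,0]],
])

```text
t: 10.67
eef_pos: [488.7, -18.9, 138.2]
tcp_rot: [-3.141, 0.0, 0.25]
ft_force: [0.8, -0.7, -0.9]
opening: 0.185
```

```bash
python3 - <<'E'
from cell import env
from plan import *
from h import *
s=env.state();print(s["t"],s["eef_pos"],s["tcp_rot"],s["opening"]*95)
p=env.read_camera("side");cv2.imwrite("pics/k_side.png",cv2.resize(p["pixels"][120:320,200:420],None,fx=3,fy=3))
print([(d["point"],d["score"]) for d in env.tip_of("orange_grip",p)][:1])
o,p,R=steps(s["eef_pos"],Ro.from_euler('xyz',s["tcp_rot"]),[489,-18.3,50],D(.248),5);show(o)
E
```

```text
10.6667 [488.67135149 -18.92892127 138.20687984] [-3.14068519e+00  1.34393489e-04  2.50065599e-01] 17.531528844800985
[([485.9, -16.1, 152.4], 0.79)]
[[[0.0, 0.0, 0.59], [0.0, 0.0, 0.01]], [[0.01, -0.01, 0.59], [0.0, 0.0, 0.0]], [[0.0, 0.0, 0.58], [-0.01, 0.0, 0.01]], [[0.0, 0.0, 0.59], [0.0, 0.0, 0.0]], [[0.01, -0.01, 0.59], [0.0, 0.0, 0.01]]]
```

View pics/k_side.png

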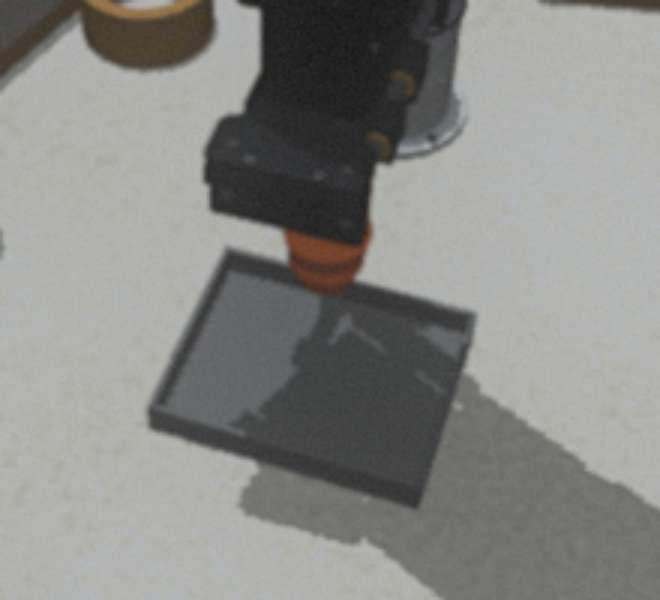

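The bung hangs upright over the tray (about (325,270) in the crop). I'll lower it, slowly at the end.

Emit:
drive_tool([
  [[0,0,0.5],[0,0,0]],
  [[0,0,0.6],[0,0,0]],
  [[0,0,0.6],[0,0,0]],
  [[0,0,0.6],[0,0,0]],
  [[0,0,0.4],[0,0,0]],
])

```text
t: 11.18
eef_pos: [488.8, -20.1, 56.1]
tcp_rot: [-3.141, 0.0, 0.248]
ft_force: [-1.0, -0.1, -0.7]
opening: 0.182
```

Emit:
drive_tool([
  [[0,0,0.15],[0,0,0]],
  [[0,0,0.05],[0,0,0]],
  [[0,0,0],[0,0,0]],
  [[0,0,0],[0,0,0]],
])

```text
t: 11.52
eef_pos: [489.1, -19.5, 51.9]
tcp_rot: [-3.141, -0.001, 0.248]
ft_force: [0.2, -0.4, -1.7]
opening: 0.186
```

Emit:
drive_tool([
  [[0,0,0.05],[0,0,0]],
  [[0,0,0.05],[0,0,0]],
  [[0,0,0.05],[0,0,0]],
  [[0,0,0.05],[0,0,0]],
  [[0,0,0],[0,0,0]],
])

```text
t: 11.93
eef_pos: [488.6, -19.2, 45.1]
tcp_rot: [-3.141, 0.0, 0.249]
ft_force: [-0.7, 0.3, -0.9]
opening: 0.184
```

Emit:
drive_tool([
  [[0,0,0.03],[0,0,0]],
  [[0,0,0],[0,0,0]],
  [[0,0,0],[0,0,0]],
])

```text
t: 12.18
eef_pos: [488.6, -19.2, 44.3]
tcp_rot: [-3.141, 0.0, 0.249]
ft_force: [-0.6, 0.2, -0.8]
opening: 0.189
```

Emit:
drive_tool([
  [[0,0,0.03],[0,0,0]],
  [[0,0,0],[0,0,0]],
  [[0,0,0],[0,0,0]],
])

```text
t: 12.43
eef_pos: [488.7, -19.2, 44.1]
tcp_rot: [-3.141, -0.001, 0.249]
ft_force: [-1.8, -0.1, 11.2]
opening: 0.186
```

Emit:
drive_tool([
  [[0,0,0.03],[0,0,0]],
  [[0,0,0],[0,0,0]],
  [[0,0,0],[0,0,0]],
])

```text
t: 12.68
eef_pos: [488.8, -19.2, 44.0]
tcp_rot: [-3.141, -0.001, 0.249]
ft_force: [-4.6, 1.4, 23.2]
opening: 0.185
```

Contact is made (23 N). I'll ease off the press a little and open.

Emit:
drive_tool([
  [[0,0,-0.05],[0,0,0]],
  [[0,0,0],[0,0,0]],
  [[0,0,0],[0,0,0]],
])

```text
t: 12.93
eef_pos: [488.7, -19.2, 44.1]
tcp_rot: [-3.141, -0.0, 0.249]
ft_force: [0.5, 0.3, -1.7]
opening: 0.189
```

Emit:
drive_tool([
  [[0,0,0],[0,0,0]],
  [[0,0,0],[0,0,0]],
  [[0,0,0],[0,0,0]],
  [[0,0,0],[0,0,0]],
  [[0,0,0],[0,0,0]],
], jaw=0.3)

```text
t: 13.35
eef_pos: [488.6, -19.2, 44.0]
tcp_rot: [-3.141, 0.0, 0.249]
ft_force: [0.1, -0.1, -0.7]
opening: 0.483
```

Emit:
drive_tool([
  [[0,0,0],[0,0,0]],
  [[0,0,0],[0,0,0]],
  [[0,0,0],[0,0,0]],
])

```text
t: 13.6
eef_pos: [488.7, -19.2, 44.0]
tcp_rot: [-3.141, -0.0, 0.249]
ft_force: [-0.3, 0.4, 0.8]
opening: 0.639
```

Emit:
drive_tool([
  [[0,0,-0.2],[0,0,0]],
  [[0,0,-0.4],[0,0,0]],
  [[0,0,-0.6],[0,0,0]],
  [[0,0,-0.7],[0,0,0]],
  [[0,0,-0.8],[0,0,0]],
])

```text
t: 14.02
eef_pos: [488.2, -19.2, 125.9]
tcp_rot: [-3.14, 0.001, 0.249]
ft_force: [-0.5, -0.2, 0.2]
opening: 0.649
```

Emit:
drive_tool([
  [[0,0,-0.8],[0,0,0]],
  [[0,0,-0.8],[0,0,0]],
  [[0,0,-0.4],[0,0,0]],
  [[-0.4,0,0],[0,0,0]],
  [[0,0,0],[0,0,0]],
])

```text
t: 14.43
eef_pos: [475.9, -22.3, 186.2]
tcp_rot: [-3.141, -0.001, 0.249]
ft_force: [1.2, 0.1, 1.0]
opening: 0.646
```

```bash
python3 - <<'E'
from cell import env
import cv2
s=env.state();print(s["t"],s["eef_pos"],s["ft_force"])
for n in("side","top"):
    p=env.read_camera(n);cv2.imwrite(f"pics/z_{n}.png",p["pixels"])
    for t in("orange_grip","blue_grip"): print(n,t,[(d["point"],d["score"]) for d in env.tip_of(t,p)][:1])
E
```

```text
14.4333 [475.94458524 -22.32265738 186.16916898] [1.23195149 0.05434236 0.97397566]
side orange_grip [([488.6, -18.0, 61.0], 0.59)]
side blue_grip [([537.3, 271.6, 121.7], 0.66)]
top orange_grip []
top blue_grip [([537.1, 274.0, 117.8], 0.74)]
```

View pics/z_side.png

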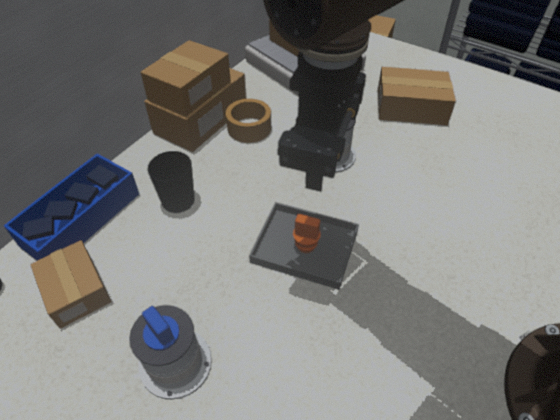

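The orange bung stands upright in the tray at about (307,232), the blue bung is still seated at (157,325), and the gripper is clear. I'll hand it in.

```bash
python3 -c "
from cell import env
print(env.job_done())"
```

```text
the job is handed in; nothing more can be done
None
```

The orange bung is out of its canister and standing upright on the tray floor, and I handed the job in at about 14.5 s.

- **Rocking:** I gripped the bung by its upright bar. I tilted it 13.0° to the left while raised 5 mm, then 12.9° to the right while raised 11 mm. Then I straightened it and lifted it clear. The forces reported while rocking stayed under about 8 N.
- **Placing:** I lowered it until it touched the tray floor, where the wrist force peaked at 23 N. I eased that off to about zero, opened the gripper and backed away.
- **Last checks:** The side view shows the bung upright near the middle of the tray, with its grip at (489, -18, 61) mm; a bung standing on the tray floor would be at 57 mm, and the networks are good to about 4 mm. The blue bung is still seated and the gripper touches nothing.
- **Not confirmed:** The top camera could not confirm the final placement. The network found no orange grip in that picture; I take it the gripper was in the way, but I did not view it. No other check failed or disagreed.

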